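Fit a beater to the hand mixer

TASK

Take the beater with the broad collar out of the rack and fit it, stem down, into the wide-mouthed drive socket of the upturned hand mixer: turn it until its four keys mesh with the cross-shaped slot, then slide it fully home, so that the collar sits right down in its recess against the push of the ejector spring. Finish while still gripping the beater and pressing it down - do not let go, or the spring lifts it again. Leave the other beater in the rack and do not disturb the things around.

Things in the scene. Friction and masses are not known exactly. Their poses are not given: they have to be found in the camera images.
- collar_beater: Steel beater to fit: 142 mm long, 70 g, BROAD collar (35 mm across, 5 mm thick). Origin: centre of the collar's underside, on the axis; z up to the wire cage. Same every quarter turn. Starts upright, stem down, in either hole of the rack, turned at random, collar resting on the rack's top. Below the collar: stem 7 mm thick with four keys, then a bare pilot.
- cage (a point): Where to grip the broad-collared beater from above: axis of its open cage, 73 mm above its origin. Cage of four flat bars (8 mm wide, 3 mm thick) on its +x, -x, +y, -y sides, 46 mm over opposite bars, straight and upright for 19 mm above and below this point; cage top 39 mm above. The four keys lie in line with the bars.
- tip (a point): Round end of its stem (the pilot, 7 mm thick), 30 mm below the collar's underside. The four keys form a cross along the beater's x and y axes, 18 mm across, each key 4 mm thick, from 8 to 22 mm below the collar's underside.
- plain_beater: The other beater, to be left in the rack: the same but for its narrow collar, only 26 mm across. Origin and axes likewise.
- rack: Fixed light wooden block, 64 x 170 x 42 mm (x, y, z), origin at the centre of its underside, with two upright round holes of 21 mm diameter, 36 mm deep, at y = +52 and -52 mm.
- mixer: White hand mixer fixed upturned in a grey dock, two drive sockets facing up. Origin on the worktop, midway between the sockets; +x to its nose, +y to the wide socket; x from -121 to 54 mm, y +-58 mm, flat top at z = 120 mm. Wide socket at y = +27 mm: recess 40 mm across, 6 mm deep, then a bore 28 mm across with the drive. Other socket at y = -27 mm: mouth 29 mm, too narrow for the broad collar.
- seat (a point): Centre of the recess floor of the wide socket (z = 114 mm, 6 mm below the mixer's top, on the socket's axis), where the underside of the broad collar must come to rest. Axes as the mixer's.
- drive (a joint): Turn (rad, anticlockwise from above) of the drive in the wide socket: four square steel posts, tops 2 mm below the recess floor, 26 mm deep, with a cross slot 6.5 mm wide between them; at 0 its arms lie along the mixer's x and y. Turns against about 0.06 N m of friction. The pilot enters at any angle; keys out of line with the slot stop the collar 20 mm above the seat.
- ejector (a joint): Travel (m, down positive, 0 to 0.010) of the spring-loaded ejector pin at the bottom of the wide socket. 0 = up. The pilot meets it when the collar is 8 mm above the seat; it pushes up with 4 N there and 9 N when the collar is seated (travel 0.008).
- mug: Bystander: white mug, 91 mm high, at the back.
- jar: Bystander: glass jar with green lid, 84 mm high, at the back.
- tin: Bystander: low food tin, 86 mm across, 40 mm high, to the right in front.
- mill: Bystander: small salt shaker, 44 mm across, 90 mm high, at the back.

How it is judged:
By the outcome, as a careful person would: the job done as asked, in the order asked, and still so for the second after the job is handed in, while the arm keeps its last pose, push and grip.
It also fails if it takes over 50 s, if anything falls off the work surface, if the arm or the gripper's body presses on something with over 40 N, if the wrist force passes 120 N, or if a joint passes its speed limit or range.

ROBOT

A 6-joint arm with a two-finger parallel gripper is mounted at the origin on a cart in front of the work surface, level with it; the furniture and walls round the work are solid. World frame = base frame: x ahead of the robot, y to its left, z up, the work surface at z = 0. Lengths are in m, angles in rad, forces in N, time in s.
With the tool pointing down it reaches from about 0.425 to 0.95 m from the base axis. Payload 3.5 kg.
Tool frame: the origin (TCP) lies where the fingers leave the gripper's body, on its centre line; the fingertips stand 73 mm ahead of it and the grasp point (between the pads) lies 54 mm ahead of it (bot.hold_point_z is the z of the grasp point in the tool frame, in m); z points along the fingers, y is the line along which they close (so a half turn about z gives the same grasp; the last joint's range is limited). The gripper opens to 85 mm and grips with 20 to 120 N. Pads are 22 mm wide; open, the fingers measure 114 mm over their backs; the gripper's body (76 mm by 85 mm) begins 54 mm behind the grasp point. The pads swing forward as they close: fully open they stand 13 mm farther back than shut.
Start: joints at [1.132, 0.286, 1.577, -0, 1.279, -0.15], TCP at [0.192, 0.647, 0.304] pointing down, gripper open.
Joint ranges: [-2.77, 2.77], [-0.9, 2.22], [0.21, 2.48], [-1.53, 4.67], [0.24, 2.81], [-2.84, 2.84]. Speed limits (rad/s): [2.79, 2.79, 3.14, 3.14, 3.14, 3.14].

INTERFACE

Orientations are given as a 3x3 rotation matrix whose columns are the frame's x, y, z axes.
In Python, from station import bot, snapshot, get_calibration, order gives the robot as it stands. The module is installed in compiled form; this text tells all that it offers.
- The arm moves only by the tool servo_tool, never from a script. Its argument "steps" is a list of rows, each a list of 7 numbers: the shift along the tool's x, y, z in m, then the turn, a rotation vector about the tool's x, y, z in degrees, then the finger opening in m, from 0 to 0.0854. A call has exactly 10 rows; each row shifts and turns the commanded pose from where the row before left it, along the tool's axes as they then stand; what a row does not reach is not made up. A row lasts 1/8 s, in which the tool goes at most 62.5 mm and 10.7 degrees, less where a joint would pass 70% of its speed; a pose out of reach is approached as far as the arm can. A call is refused whole if a number of a shift passes 0.0625 or a number of a turn 10.7, either way. A call with a gripper value outside its range is refused whole. The fingers move at their own pace and stop on an object; "newtons" is the grip in N (left out, the last holds). Time passes only in rows, so rows that do not move let the fingers close, or fill a call up. It gives the time, the measured TCP pose, the force, the opening and the grip force at its end, in the units of the state.
- bot.get_obs(): the state, without advancing time (a new reading comes with each control period).
- snapshot(name): name is "scene" or "top"; returns the picture (400x640x3 uint8, blue, green, red); there is no depth.
- get_calibration(name): a dict with "fov_y" (degrees; the focal length in pixels is half the picture's height over the tangent of half this angle, whatever the lens; pixels are square), "cx", "cy" (the principal point, pixels), "k1" (the pictures are not rectified: a ray, as slopes to the right and down, at radius r is drawn at 1 + k1 r^2 times it, then the intrinsics apply), "eye" and "orientation" of the camera in the world. Camera axes: x right, y down, z forward; pixel columns grow to the right and rows downward; lengths in m; the calibration is good to about 2 mm. A picture is of the moment at which its call begins. get_calibration takes no time and is no camera call.
- order.finish_job(): hands the job in; it is judged then, once.
The state is a dict: "clock": time; "joints": joint angles; "dq": joint speeds; "joint_efforts": joint torques, N m; "ee_pos": TCP position; "tool_rot": TCP orientation; "contact_force": force on the tool from outside, world axes, zero at the start; "ft_torque": the same for the moment, N m; "width": finger opening in m; "grasp_force": force on a finger pad.
Only numpy, scipy, OpenCV 4.12 (cv2) and the standard library are available. Lean on these libraries where they do the work, as an engineer would, in place of code of your own. Each camera call takes 0.05 s, during which the arm holds its last target. There are 200 camera calls.

## Working session

There is one attempt and no reset: what is moved stays moved. The work goes in short steps, Python scripts to look and compute and a tool call to move; the robot and the scene stay as the last step left them, time stands still between calls to the robot, and variables do not carry over. Pictures are saved under pics/ and viewed, at most 10 in all, crops included, and the job is handed in when it is done.

Besides the shell and the picture viewer there is one more tool, called in YAML: its name, and indented under it one key for each argument. servo_tool: Moves the arm, as the interface text tells. Its arguments: {"type":"object","properties":{"steps":{"type":"array"},"newtons":{"type":"number"}},"required":["steps"]}

```bash
mkdir -p pics; cat > h.py <<'E'
import numpy as np, cv2
from station import bot, snapshot, get_calibration, order
def f(c): return 200/np.tan(np.radians(c["fov_y"])/2)
def ray(c,u,v):
    F=f(c); d=np.array([(u-c["cx"])/F,(v-c["cy"])/F]); s=d.copy()
    for _ in range(30): s=d/(1+c["k1"]*(s@s))
    return np.array(c["eye"]),np.array(c["orientation"])@np.array([s[0],s[1],1])
def onz(c,u,v,z):
    e,d=ray(c,u,v); return e+d*(z-e[2])/d[2]
def proj(c,p):
    q=np.array(c["orientation"]).T@(np.array(p)-c["eye"]); s=q[:2]/q[2]; s=s*(1+c["k1"]*(s@s))
    return s*f(c)+[c["cx"],c["cy"]]
E
python3 - <<'E'
from h import *
for n in("scene","top"):
    im=snapshot(n); cv2.imwrite(f"pics/{n}0.png",im); c=get_calibration(n); print(n,c)
o=bot.get_obs(); print({k:np.round(v,3).tolist() for k,v in o.items()}, bot.hold_point_z)
E
```

```text
scene {'fov_y': 56.704984352377096, 'cx': 313.4265908939777, 'cy': 195.73567551294255, 'k1': -0.0686806836294982, 'eye': array([ 0.10275272, -0.99730579,  0.74366573]), 'orientation': array([[ 0.85682775, -0.30412991,  0.41635466],
       [-0.51507216, -0.46825757,  0.71793838],
       [-0.02338532, -0.82960222, -0.55786493]])}
top {'fov_y': 51.82552956586337, 'cx': 317.8181144720485, 'cy': 198.3805186397934, 'k1': -0.011232618684629157, 'eye': array([ 0.35209897, -0.1654867 ,  1.11761859]), 'orientation': array([[-2.90042134e-02, -9.79146615e-01,  2.01073773e-01],
       [-9.99579284e-01,  2.83906750e-02, -5.93502328e-03],
       [ 1.02637824e-04, -2.01161318e-01, -9.79558122e-01]])}
{'clock': 0.1, 'joints': [1.132, 0.287, 1.578, 0.0, 1.279, -0.15], 'dq': [-0.002, -0.002, -0.003, -0.0, -0.002, 0.001], 'joint_efforts': [0.0, -40.73, -29.37, -0.0, 0.003, -0.0], 'ee_pos': [0.192, 0.647, 0.303], 'tool_rot': [[-0.959, 0.285, -0.001], [0.285, 0.959, -0.002], [0.0, -0.002, -1.0]], 'contact_force': [-0.122, -0.335, -1.089], 'ft_torque': [-0.018, -0.064, -0.026], 'grasp_force': 0.0, 'width': 0.085} 0.0539
```

View pics/scene0.png

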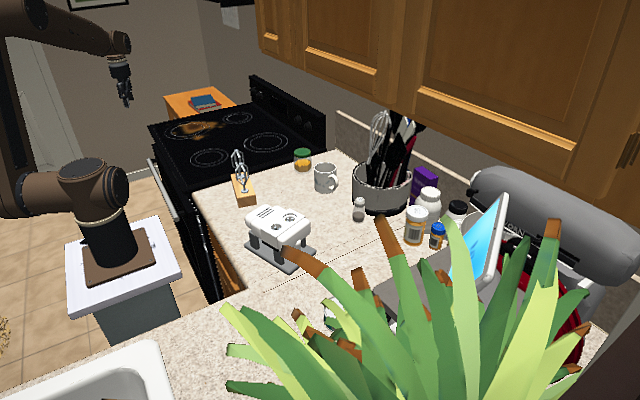

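View pics/top0.png

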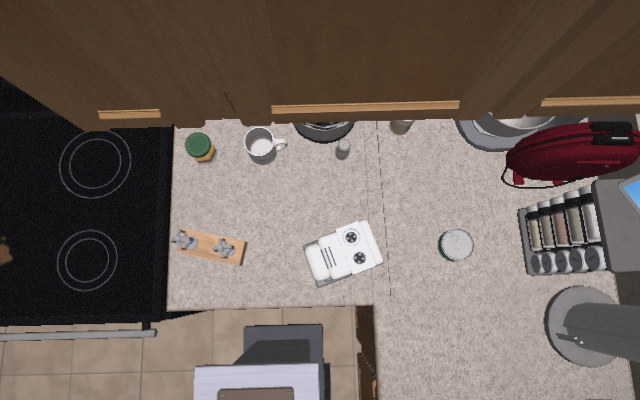

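The scene view shows the rack at about (243,190), with both beaters, and the mixer at (280,230). The top view shows the beaters at (185,240) and (223,249), and the mixer sockets at (351,237) and (360,258). I'll enlarge these areas.

```bash
python3 - <<'E'
from h import *
t=cv2.imread("pics/top0.png"); s=cv2.imread("pics/scene0.png")
R=lambda im,x,y,w,h,k: cv2.resize(im[y:y+h,x:x+w],None,fx=k,fy=k,interpolation=cv2.INTER_CUBIC)
a=R(t,165,222,90,50,4.4444); b=R(t,300,215,90,50,4.4444)
c=R(s,215,140,57,75,5); d=R(s,240,195,80,75,5)
top=np.hstack([a[:222,:400],b[:222,:400]])
bot_=np.hstack([c,d]); bot_=np.pad(bot_,((0,0),(0,800-bot_.shape[1]),(0,0)))
cv2.imwrite("pics/crop.png",np.vstack([top,bot_]))
E
```

```text
(no output)
```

View pics/crop.png

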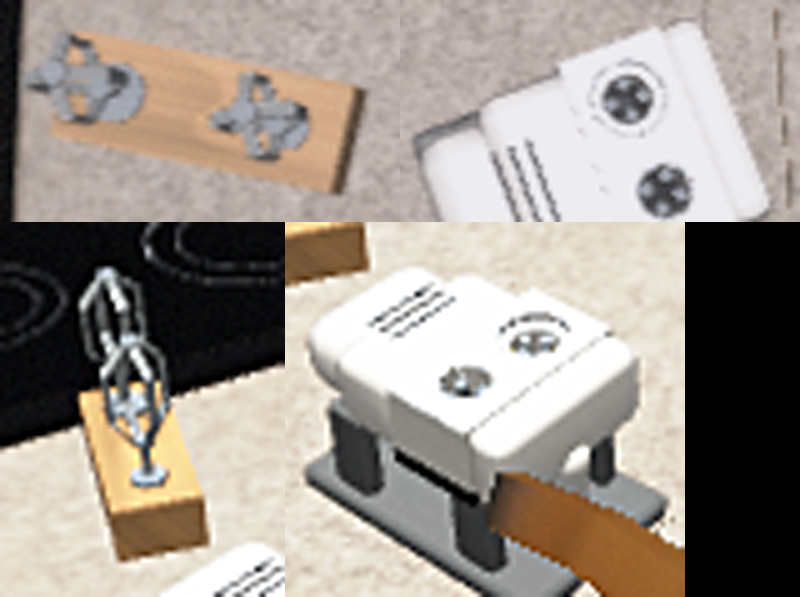

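The crop shows the broad-collar beater in the rack's far-left hole: its collar is at top px ≈ (191,243) and its cage at ≈ (181,239). The wide socket, with the marked ring, is at ≈ (350.6,237), and the narrow one is at ≈ (359,258).

```bash
cat > m.py <<'E'
from h import *
from scipy.optimize import least_squares
def circ(P):
    r=least_squares(lambda q:np.hypot(P[:,0]-q[0],P[:,1]-q[1])-q[2],[*P.mean(0),.015],loss='soft_l1',f_scale=.0007); return r.x
def edge(im,cu,cv,rmin,rmax,lev,n=72,falling=False):
    g=im.astype(np.float32); out=[]
    rs=np.arange(rmin,rmax,.1)
    for a in np.linspace(0,2*np.pi,n,endpoint=False):
        x=(cu+rs*np.cos(a)).astype(np.float32)[None]; y=(cv+rs*np.sin(a)).astype(np.float32)[None]
        p=cv2.remap(g,x,y,cv2.INTER_LINEAR)[0]; k=np.argmax(p>lev)
        if p[k]>lev and k>0: out.append((x[0,k],y[0,k]))
    return np.array(out)
E
python3 - <<'E'
from m import *
for n,pts in(("top",((350.6,237.2,.114),(359.4,258,.120))),("scene",((291,217,.114),(272,227,.120)))):
    c=get_calibration(n); g=cv2.cvtColor(cv2.imread(f"pics/{n}0.png"),cv2.COLOR_BGR2GRAY)
    for u,v,z in pts:
        if n=="scene": u,v=(u-2,v+2) if z<.12 else (u+4,v+3)
        for lev in (160,190):
            E=edge(g,u,v,2.5,9,lev); P=np.array([onz(c,*p,z)[:2] for p in E]); q=circ(P)
            print(n,z,lev,np.round(q*1000,1),len(E))
# drive pattern
c=get_calibration("top"); im=cv2.cvtColor(cv2.imread("pics/top0.png"),cv2.COLOR_BGR2GRAY)
print(im[229:246,342:360])
# rack wood mask and steel
h=cv2.cvtColor(cv2.imread("pics/top0.png"),cv2.COLOR_BGR2HSV)
m=cv2.inRange(h[215:275,165:255],(8,90,90),(22,255,255))
ct=max(cv2.findContours(m,cv2.RETR_EXTERNAL,cv2.CHAIN_APPROX_NONE)[0],key=cv2.contourArea)
hull=cv2.convexHull(ct); b=cv2.boxPoints(cv2.minAreaRect(hull))+[165,215]
print("rackbox",[np.round(onz(c,*p,.042)[:2]*1000,1).tolist() for p in b], b.tolist())
print(im[236:252,184:202])
print(h[236:252,184:202,1])
E
```

```text
top 0.114 160 [ 459.8 -249.3   13.2] 72
top 0.114 190 [ 459.8 -249.3   14.2] 72
top 0.12 160 [ 408.6 -266.5   13.9] 71
top 0.12 190 [ 408.7 -266.6   15.1] 72
scene 0.114 160 [ 455.4 -250.4   12.2] 19
scene 0.114 190 [ 456.  -250.2   13. ] 37
scene 0.12 160 [ 405.7 -260.3   10.1] 23
scene 0.12 190 [ 406.6 -264.5   12.3] 28
[[237 236 236 235 235 232 222 189 196 204 189 174 176 212 233 237 237 237]
 [237 237 237 218 214 232 237 236 236 235 237 237 226 182 208 231 237 237]
 [237 236 211 191 228 237 234 233 219 210 226 232 235 237 205 214 231 237]
 [237 216 206 230 235 232 200 150 125 112 102 124 217 235 237 208 199 231]
 [237 221 230 237 221 144 103 152 174 148 114  98  96 214 236 237 185 220]
 [236 202 225 236 174  86  98 151 165 106  67  85 100 125 219 236 202 202]
 [228 218 231 217 127  67  68  80 102  80  61  97 143 131 155 225 237 228]
 [214 228 237 174  87  78  73  73  75  69  66 155 173 163 156 223 237 210]
 [217 226 237 178 117 135 120  92  91  86  73  83 159 132 124 222 236 221]
 [214 195 230 193 164 170 150 109  91  94  77  66  61  71 127 222 236 202]
 [237 224 232 209 141 152 
[... 2153 characters left out ...]
83 90 90 90 90]
 [25 10 21 23 22 14 11  6  7 17 21 20 21 60 88 90 90 89]
 [16 21 25 22 22 18  6  6 12 17 25 23 20 39 89 90 90 91]
 [10 18 24 23 23 13  9 16 19 24 23 22 20 34 87 91 90 91]
 [14 22 21 22 18 12 13 19 22 22 23 22 20 44 87 90 94 92]
 [27 18  7  9  7 21 21 23 21 21 23 20 17 70 90 90 91 90]
 [43  9  6 12 17 23 25 21 20 21 23 23  7 76 91 90 90 88]
 [64 11  6 15 22 21 22 23 23 24 22 15 58 87 90 92 89 91]
 [38  8  6 16 21 23 21 23 21 16 10 45 89 88 90 89 91 90]
 [ 9 12  7  5 12 14 13 14 16 20 57 86 90 91 91 90 86 92]
 [44 48 78 87 79 51 41 52 65 84 92 92 92 94 89 91 90 90]
 [85 88 90 90 91 94 88 91 89 88 89 88 90 90 88 88 89 91]
 [90 91 91 93 89 88 90 90 90 89 91 87 90 90 90 91 91 91]]
```

```bash
python3 - <<'E'
from m import *
c=get_calibration("top"); I=cv2.imread("pics/top0.png"); im=cv2.cvtColor(I,cv2.COLOR_BGR2GRAY).astype(float)
S=cv2.cvtColor(I,cv2.COLOR_BGR2HSV)[...,1]
C=np.array([.4598,-.2493])
# drive: post tops = bright pixels within 11 mm
Z=0;
for v in range(229,246):
  for u in range(342,360):
    p=onz(c,u,v,.112)[:2]-C; r=np.hypot(*p)
    if .003<r<.0125: Z+=max(im[v,u]-100,0)*np.exp(4j*np.arctan2(p[1],p[0]))
print("posts deg mod90",np.degrees(np.angle(Z))/4,abs(Z))
for u,v in((350,233.6),(354,236.2),(351.6,240.6),(346.7,237.9)):
    p=onz(c,u,v,.112)[:2]-C; print(np.round(p*1000,1),np.degrees(np.arctan2(p[1],p[0])))
# collar
E=edge(S,191.1,243.4,3,10,52); P0=np.array([onz(c,*p,.042)[:2] for p in E])
ang=np.degrees(np.arctan2(E[:,1]-243.4,E[:,0]-191.1)); k=(ang>-65)&(ang<95)
P=P0[k]; q=circ(P); print("collar",np.round(q*1000,1),k.sum())
r=least_squares(lambda q:np.hypot(*(P-q).T)-.0175,q[:2],loss='soft_l1',f_scale=.0007); print(r.x,np.abs(r.fun).mean())
B=r.x
# cage: steel mask pixels, cast to z=.134
s=(S[215:275,160:255]<45)&(im[215:275,160:255]>60)
for z in(.135,.145,.154): print(z,"axis px",proj(c,[*B,z]))
for a in range(0,90,10):
    print(a,[np.round(proj(c,[*(B+.023*np.array([np.cos(t),np.sin(t)])),.125]),1).tolist() for t in np.radians(a+np.array([0,90,180,270]))])
A=cv2.resize(I[215:265,160:230],None,fx=11,fy=11,interpolation=cv2.INTER_CUBIC)
for a,col in((0,(0,0,255)),(15,(0,255,0)),(-15,(255,0,0))):
  for t in np.radians(a+90*np.arange(4)):
    for z in (.096,.134):
      u=(proj(c,[*(B+.023*np.array([np.cos(t),np.sin(t)])),z])-[160,215]+.5)*11; cv2.circle(A,tuple(int(x) for x in u),4,col,-1 if z>.1 else 1)
cv2.imwrite("pics/cage.png",A)
E
```

```text
posts deg mod90 12.612954601863892 990.2603833958891
[8.3 1.4] 9.698113676296474
[ 1.7 -8.1] -78.2905869720954
[-8.9 -1.7] -169.09773941652531
[-2. 10.] 101.17144494751464
collar [465.2 163.6  17.4] 31
[0.46522818 0.16373026] 0.00017384680422347592
0.135 axis px [178.83357485 238.61409078]
0.145 axis px [177.43887377 238.16856473]
0.154 axis px [176.15952024 237.75986411]
0 [[180.6, 229.6], [170.7, 239.3], [179.8, 248.6], [189.7, 238.8]]
10 [[178.9, 229.8], [170.8, 241.0], [181.5, 248.4], [189.6, 237.1]]
20 [[177.3, 230.2], [171.1, 242.6], [183.1, 247.9], [189.2, 235.6]]
30 [[175.8, 231.0], [171.8, 244.0], [184.7, 247.2], [188.6, 234.1]]
40 [[174.4, 232.0], [172.7, 245.4], [186.1, 246.2], [187.7, 232.8]]
50 [[173.2, 233.2], [173.8, 246.5], [187.3, 245.0], [186.6, 231.6]]
60 [[172.2, 234.5], [175.1, 247.5], [188.3, 243.6], [185.2, 230.7]]
70 [[171.4, 236.1], [176.6, 248.1], [189.0, 242.1], [183.8, 230.1]]
80 [[170.9, 237.7], [178.2, 248.5], [189.5, 240.4], [182.2, 229.7]]
```

View pics/cage.png

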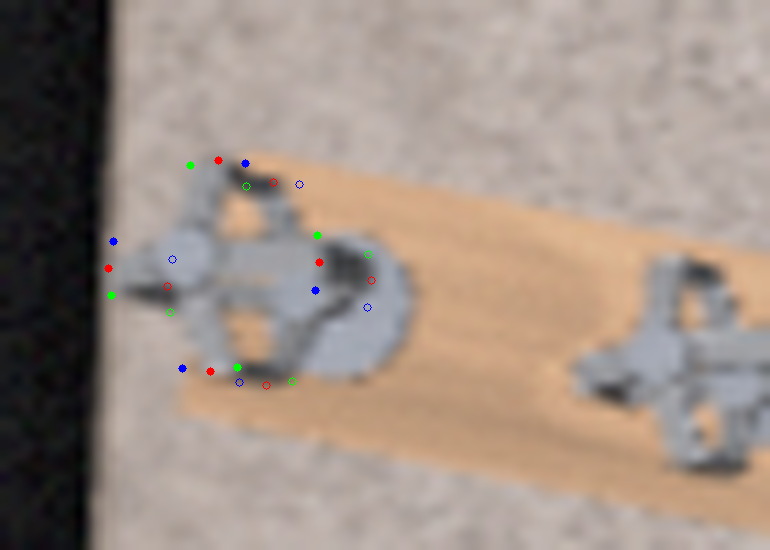

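The cage hub and arm tips match the red markers, so the beater is at (465,164) mm, turned by ≈1°. The slot arms are at ≈56° mod 90. I'll move above it.

servo_tool:
  steps:
    - [-0.04, -0.0385, 0, 0, 0, 0, 0.085]
    - [-0.04, -0.0385, 0, 0, 0, 0, 0.085]
    - [-0.04, -0.0385, 0, 0, 0, 0, 0.085]
    - [-0.04, -0.0385, 0, 0, 0, 0, 0.085]
    - [-0.04, -0.0385, 0, 0, 0, 0, 0.085]
    - [-0.04, -0.0385, 0, 0, 0, 0, 0.085]
    - [-0.04, -0.0385, 0, 0, 0, 0, 0.085]
    - [-0.04, -0.0385, 0, 0, 0, 0, 0.085]
    - [-0.04, -0.0385, 0, 0, 0, 0, 0.085]
    - [-0.04, -0.0385, 0, 0, 0, 0, 0.085]

```text
clock: 1.35
ee_pos: [0.4663, 0.1624, 0.3037]
tool_rot: [[-0.959, 0.285, -0.0], [0.285, 0.959, 0.0], [0.0, 0.0, -1.0]]
contact_force: [1.2, 0.0, 0.3]
width: 0.0852
grasp_force: 0.0
```

servo_tool:
  steps:
    - [0, 0, 0, 0, 0, 10.3, 0.085]
    - [0, 0, 0, 0, 0, 10.3, 0.085]
    - [0, 0, 0, 0, 0, 10.3, 0.085]
    - [0, 0, 0, 0, 0, 10.3, 0.085]
    - [0, 0, 0, 0, 0, 10.3, 0.085]
    - [0, 0, 0, 0, 0, 10.3, 0.085]
    - [0, 0, 0, 0, 0, 10.3, 0.085]
    - [0, 0, 0, 0, 0, 0, 0.085]
    - [0, 0, 0, 0, 0, 0, 0.085]
    - [0, 0, 0, 0, 0, 0, 0.085]

```text
clock: 2.6
ee_pos: [0.4659, 0.1641, 0.3038]
tool_rot: [[-0.025, 1.0, -0.0], [1.0, 0.025, -0.0], [-0.0, -0.0, -1.0]]
contact_force: [0.1, 0.0, -0.3]
width: 0.0854
grasp_force: 0.0
```

servo_tool:
  steps:
    - [0, -0.0007, 0.03, 0, 0, 0, 0.085]
    - [0, 0, 0.03, 0, 0, 0, 0.085]
    - [0, 0, 0.03, 0, 0, 0, 0.085]
    - [0, 0, 0.03, 0, 0, 0, 0.085]
    - [0, 0, 0.014, 0, 0, 0, 0.085]
    - [0, 0, 0, 0, 0, 0, 0.06]
    - [0, 0, 0, 0, 0, 0, 0.05]
    - [0, 0, 0, 0, 0, 0, 0.035]
    - [0, 0, 0, 0, 0, 0, 0.035]
    - [0, 0, 0, 0, 0, 0, 0.035]
  newtons: 40

```text
clock: 3.85
ee_pos: [0.4661, 0.1642, 0.1716]
tool_rot: [[-0.024, 1.0, 0.003], [1.0, 0.024, 0.0], [0.0, 0.003, -1.0]]
contact_force: [-1.9, -0.1, 6.3]
width: 0.0451
grasp_force: 41.1
```

servo_tool:
  steps:
    - [0, 0, 0, 0, 0, 0, 0.035]
    - [0, 0, 0, 0, 0, 0, 0.035]
    - [0, 0, -0.01, 0, 0, 0, 0.035]
    - [0, 0, -0.02, 0, 0, 0, 0.035]
    - [0, 0, -0.035, 0, 0, 0, 0.035]
    - [0, 0, -0.035, 0, 0, 0, 0.035]
    - [0, 0, -0.035, 0, 0, 0, 0.035]
    - [0, 0, -0.03, 0, 0, 0, 0.035]
    - [0, 0, -0.01, 0, 0, 0, 0.035]
    - [0, 0, 0, 0, 0, 0, 0.035]
  newtons: 80

```text
clock: 5.1
ee_pos: [0.4652, 0.164, 0.3449]
tool_rot: [[-0.024, 1.0, 0.001], [1.0, 0.024, 0.0], [0.0, 0.001, -1.0]]
contact_force: [0.8, 1.5, -1.6]
width: 0.0444
grasp_force: 82.2
```

```bash
python3 - <<'E'
from h import *
I=[cv2.resize(snapshot(n)[y:y+100,x:x+100],None,fx=4,fy=4,interpolation=cv2.INTER_CUBIC) for n,x,y in(("top",150,195),("scene",190,110))]
cv2.imwrite("pics/lift.png",np.hstack(I)); print(bot.get_obs()["ee_pos"])
E
```

```text
[0.46470614 0.16393722 0.34314025]
```

View pics/lift.png

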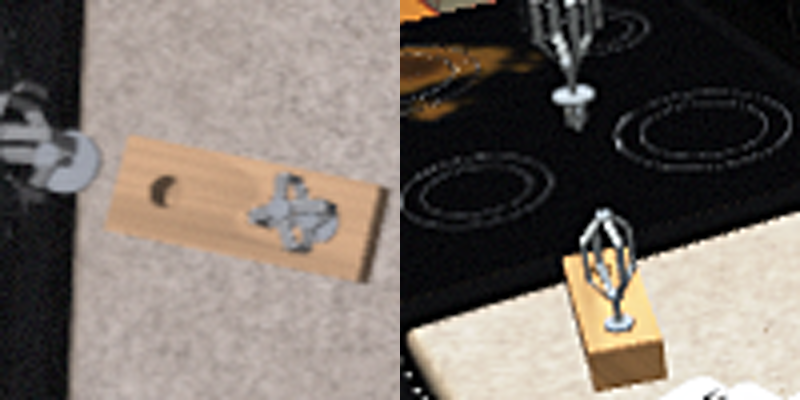

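The beater is lifted upright with the collar intact, the hole is empty at (162,190) in the left crop, and the other beater has not moved. Next I'll go over the socket, turning −35° on the way.

servo_tool:
  steps:
    - [-0.03, -0.0011, 0, 0, 0, 0, 0.035]
    - [-0.05, -0.0018, 0, 0, 0, 0, 0.035]
    - [-0.05, -0.0018, 0, 0, 0, 0, 0.035]
    - [-0.05, -0.0018, 0, 0, 0, 0, 0.035]
    - [-0.05, -0.0018, 0, 0, 0, 0, 0.035]
    - [-0.05, -0.0018, 0, 0, 0, 0, 0.035]
    - [-0.05, -0.0018, 0, 0, 0, 0, 0.035]
    - [-0.05, -0.0018, 0, 0, 0, 0, 0.035]
    - [-0.033, -0.0012, 0, 0, 0, 0, 0.035]
    - [0, 0, 0, 0, 0, 0, 0.035]

```text
clock: 6.45
ee_pos: [0.4594, -0.2508, 0.3427]
tool_rot: [[-0.02, 1.0, -0.003], [1.0, 0.02, 0.002], [0.002, -0.003, -1.0]]
contact_force: [0.8, 0.3, -0.8]
width: 0.0448
grasp_force: 82.3
```

servo_tool:
  steps:
    - [0, 0, 0, 0, 0, 7, 0.035]
    - [0, 0, 0, 0, 0, 7, 0.035]
    - [0, 0, 0, 0, 0, 7, 0.035]
    - [0, 0, 0, 0, 0, 7, 0.035]
    - [0, 0, 0, 0, 0, 7, 0.035]
    - [0, 0, 0.025, 0, 0, 0, 0.035]
    - [0, 0, 0.025, 0, 0, 0, 0.035]
    - [0, 0, 0, 0, 0, 0, 0.035]
    - [0, 0, 0, 0, 0, 0, 0.035]
    - [0, 0, 0, 0, 0, 0, 0.035]

```text
clock: 7.7
ee_pos: [0.4606, -0.2493, 0.2963]
tool_rot: [[0.554, 0.833, 0.002], [0.833, -0.554, -0.001], [-0.0, 0.002, -1.0]]
contact_force: [-0.4, 0.2, 0.3]
width: 0.0447
grasp_force: 82.3
```

```bash
python3 - <<'E'
from h import *
I=[]
for n,x,y in(("top",305,195),("scene",235,145)):
    im=snapshot(n); cv2.imwrite(f"pics/{n}1.png",im); I.append(cv2.resize(im[y:y+100,x:x+100],None,fx=4,fy=4,interpolation=cv2.INTER_CUBIC))
cv2.imwrite("pics/over.png",np.hstack(I)); o=bot.get_obs(); print(o["ee_pos"],o["contact_force"],o["ft_torque"],o["joints"])
E
```

```text
[ 0.46051728 -0.24936056  0.29611292] [-0.08598967  0.89636822 -1.09744193] [0.00720366 0.00659859 0.01819019] [-6.90161571e-01 -4.39118200e-02  1.95417955e+00  6.35822869e-06
  1.22927937e+00 -1.03036592e-01]
```

View pics/over.png

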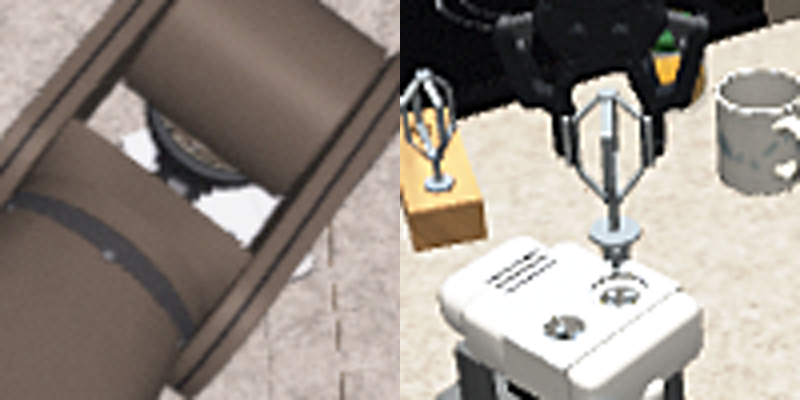

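The scene crop shows the beater upright above the wide socket, with its collar at ≈ (288.5,205) full px, the socket at ≈ (290,219), and the keys above it. I'll check the offset between them in this one view.

```bash
python3 - <<'E'
from m import *
c=get_calibration("scene"); I=cv2.imread("pics/scene1.png"); g=cv2.cvtColor(I,cv2.COLOR_BGR2GRAY)
print("expect collar under/top",proj(c,[.4605,-.2494,.1665]),proj(c,[.4605,-.2494,.1715]),"socket",proj(c,[.4598,-.2493,.114]),"tip",proj(c,[.4605,-.2494,.1365]))
r=np.array(c["orientation"]); 
for d in ([.001,0,0],[0,.001,0],[0,0,.001]): print("px/mm",proj(c,np.array([.46,-.249,.15])+d)-proj(c,[.46,-.249,.15]))
s=cv2.cvtColor(I,cv2.COLOR_BGR2HSV)
print("gray collar",g[196:226,279:300])
E
```

```text
expect collar under/top [289.45805086 203.01580326] [289.3482566  201.50695363] socket [290.34077974 218.42851328] tip [290.10531346 211.89519191]
px/mm [ 0.32150631 -0.11560864]
px/mm [-0.17061785 -0.17905702]
px/mm [-0.02167713 -0.29561788]
gray collar [[228 232 230 225 227 233 243 227 104  75 110 246 242 227 219 227 226 222
  226 225 226]
 [232 231 230 227 230 236 238 245 107  78 120 248 228 217 219 228 223 211
  216 223 225]
 [229 227 225 229 234 239 238 243 107  81 120 241 221 219 229 230 222 223
  228 229 224]
 [226 226 225 229 235 230 230 236 105  77  94 238 222 217 225 225 224 227
  226 225 222]
 [232 233 231 228 228 219 225 232 141  74  81 238 220 218 223 226 234 229
  225 218 212]
 [239 236 228 226 224 216 225 229 145  70  74 237 220 218 222 222 236 237
  231 227 227]
 [237 233 224 224 222 217 224 227 134  99 136 229 218 219 223 221 189 235
  232 228 219]
 [233 228 223 198 227 223 223 224 209 210 215 224 218 223 229 172 180 226
  226 229 228]
 [231 231 231 133 153 227 232 227 222 226 225 227 227 229 169 108 222 224
  227 229 225]
 [233 231 231 216 133 104 177 213 225 224 21
[... 1125 characters left out ...]
5 251 255 255 212 113 254 255 118 149 244 251 222 168 255 255
  255 255 255]
 [254 255 255 255 255 255 109  92 134 149 116 145 144 132 124 176 255 255
  255 255 255]
 [255 255 255 255 244 255 170 131 207 129 111 137 149 160 118 255 255 255
  255 254 234]
 [255 255 255 255 255 255 255 245 242 237 166 212 255 254 255 255 255 255
  243 219 252]
 [255 255 255 255 255 255 255 255 255 255 255 255 255 255 255 255 255 242
  214 255 255]
 [255 255 255 255 255 255 255 255 255 255 255 255 255 255 255 243 229 251
  255 255 255]
 [192 251 255 255 255 255 255 255 255 255 255 255 255 255 242 209 253 255
  255 255 255]
 [115 149 243 255 255 255 255 255 255 255 255 255 255 221 236 255 255 255
  255 255 254]]
```

servo_tool:
  steps:
    - [-0.0004, -0.0006, 0.015, 0, 0, 0, 0.035]
    - [0, 0, 0.01, 0, 0, 0, 0.035]
    - [0, 0, 0.004, 0, 0, 0, 0.035]
    - [0, 0, 0.002, 0, 0, 0, 0.035]
    - [0, 0, 0.002, 0, 0, 0, 0.035]
    - [0, 0, 0.001, 0, 0, 0, 0.035]
    - [0, 0, 0.001, 0, 0, 0, 0.035]
    - [0, 0, 0.001, 0, 0, 0, 0.035]
    - [0, 0, 0, 0, 0, 0, 0.035]
    - [0, 0, 0, 0, 0, 0, 0.035]

```text
clock: 9.05
ee_pos: [0.4597, -0.2494, 0.2589]
tool_rot: [[0.554, 0.832, 0.001], [0.832, -0.554, -0.001], [-0.0, 0.001, -1.0]]
contact_force: [3.2, -1.6, -1.8]
width: 0.0444
grasp_force: 82.2
```

servo_tool:
  steps:
    - [0, 0, 0.001, 0, 0, 0, 0.035]
    - [0, 0, 0.001, 0, 0, 0, 0.035]
    - [0, 0, 0.001, 0, 0, 0, 0.035]
    - [0, 0, 0.001, 0, 0, 0, 0.035]
    - [0, 0, 0.001, 0, 0, 0, 0.035]
    - [0, 0, 0.001, 0, 0, 0, 0.035]
    - [0, 0, 0.001, 0, 0, 0, 0.035]
    - [0, 0, 0, 0, 0, 0, 0.035]
    - [0, 0, 0, 0, 0, 0, 0.035]
    - [0, 0, 0, 0, 0, 0, 0.035]

```text
clock: 10.3
ee_pos: [0.4596, -0.2493, 0.252]
tool_rot: [[0.554, 0.832, 0.001], [0.832, -0.554, -0.001], [0.0, 0.001, -1.0]]
contact_force: [3.0, -1.7, 0.6]
width: 0.045
grasp_force: 82.3
```

```bash
python3 - <<'E'
from h import *
im=snapshot("scene"); cv2.imwrite("pics/scene2.png",im); o=bot.get_obs()
for k in("ee_pos","contact_force","ft_torque","tool_rot"): print(k,np.round(o[k],4).tolist())
cv2.imwrite("pics/in.png",cv2.resize(im[150:240,245:335],None,fx=6,fy=6,interpolation=cv2.INTER_CUBIC))
E
```

```text
ee_pos [0.4596, -0.2493, 0.252]
contact_force [3.4308, -2.1442, -0.1186]
ft_torque [-0.5093, -0.9933, -0.0554]
tool_rot [[0.5542, 0.8324, 0.0008], [0.8324, -0.5542, -0.0005], [0.0, 0.001, -1.0]]
```

View pics/in.png

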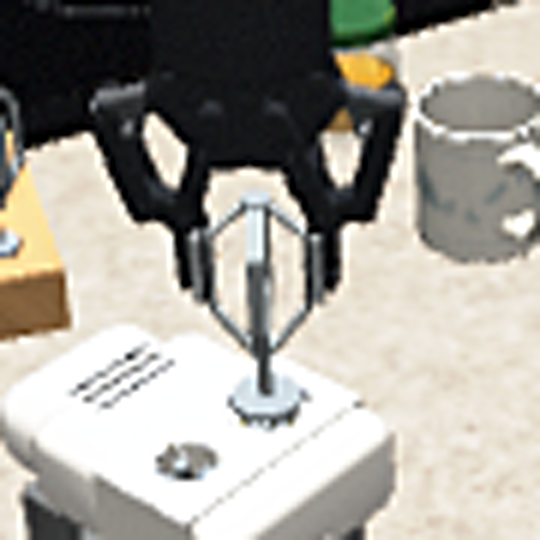

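The collar is now about 8 mm above the seat and centred over the recess, so the keys are meshed. There is a 4 N side load along +tool y, so I'll ease that way and continue down.

servo_tool:
  steps:
    - [0, 0.0005, 0, 0, 0, 0, 0.035]
    - [0, 0.0003, 0.001, 0, 0, 0, 0.035]
    - [0, 0, 0.001, 0, 0, 0, 0.035]
    - [0, 0, 0.001, 0, 0, 0, 0.035]
    - [0, 0, 0.001, 0, 0, 0, 0.035]
    - [0, 0, 0.001, 0, 0, 0, 0.035]
    - [0, 0, 0, 0, 0, 0, 0.035]
    - [0, 0, 0, 0, 0, 0, 0.035]
    - [0, 0, 0, 0, 0, 0, 0.035]
    - [0, 0, 0, 0, 0, 0, 0.035]

```text
clock: 11.6
ee_pos: [0.46, -0.2496, 0.2474]
tool_rot: [[0.554, 0.833, -0.001], [0.833, -0.554, 0.0], [-0.0, -0.001, -1.0]]
contact_force: [1.2, -0.3, 5.5]
width: 0.0449
grasp_force: 82.9
```

servo_tool:
  steps:
    - [0, 0, 0.001, 0, 0, 0, 0.035]
    - [0, 0, 0.001, 0, 0, 0, 0.035]
    - [0, 0, 0.001, 0, 0, 0, 0.035]
    - [0, 0, 0, 0, 0, 0, 0.035]
    - [0, 0, 0.0005, 0, 0, 0, 0.035]
    - [0, 0, 0.0005, 0, 0, 0, 0.035]
    - [0, 0, 0, 0, 0, 0, 0.035]
    - [0, 0, 0, 0, 0, 0, 0.035]
    - [0, 0, 0, 0, 0, 0, 0.035]
    - [0, 0, 0, 0, 0, 0, 0.035]
  newtons: 100

```text
clock: 12.85
ee_pos: [0.46, -0.2496, 0.2439]
tool_rot: [[0.554, 0.833, -0.001], [0.833, -0.554, 0.0], [-0.0, -0.001, -1.0]]
contact_force: [-0.4, -0.3, 7.7]
width: 0.0446
grasp_force: 100.8
```

servo_tool:
  steps:
    - [0, 0, 0.0005, 0, 0, 0, 0.035]
    - [0, 0, 0, 0, 0, 0, 0.035]
    - [0, 0, 0.0005, 0, 0, 0, 0.035]
    - [0, 0, 0, 0, 0, 0, 0.035]
    - [0, 0, 0.0005, 0, 0, 0, 0.035]
    - [0, 0, 0, 0, 0, 0, 0.035]
    - [0, 0, 0, 0, 0, 0, 0.035]
    - [0, 0, 0, 0, 0, 0, 0.035]
    - [0, 0, 0, 0, 0, 0, 0.035]
    - [0, 0, 0, 0, 0, 0, 0.035]

```text
clock: 14.1
ee_pos: [0.4601, -0.2496, 0.2439]
tool_rot: [[0.554, 0.833, -0.001], [0.833, -0.554, 0.0], [-0.0, -0.001, -1.0]]
contact_force: [-1.6, 1.1, 12.6]
width: 0.044
grasp_force: 101.4
```

servo_tool:
  steps:
    - [0, 0, 0.0005, 0, 0, 0, 0.035]
    - [0, 0, 0.0005, 0, 0, 0, 0.035]
    - [0, 0, 0.0005, 0, 0, 0, 0.035]
    - [0, 0, 0, 0, 0, 0, 0.035]
    - [0, 0, 0, 0, 0, 0, 0.035]
    - [0, 0, 0, 0, 0, 0, 0.035]
    - [0, 0, 0, 0, 0, 0, 0.035]
    - [0, 0, 0, 0, 0, 0, 0.035]
    - [0, 0, 0, 0, 0, 0, 0.035]
    - [0, 0, 0, 0, 0, 0, 0.035]

```text
clock: 15.35
ee_pos: [0.4602, -0.2497, 0.2438]
tool_rot: [[0.554, 0.833, -0.001], [0.833, -0.554, 0.0], [-0.001, -0.001, -1.0]]
contact_force: [-5.2, 3.5, 18.9]
width: 0.0442
grasp_force: 102.1
```

```bash
python3 - <<'E'
from h import *
im=snapshot("scene"); o=bot.get_obs()
for k in("ee_pos","contact_force","ft_torque"): print(k,np.round(o[k],4).tolist())
cv2.imwrite("pics/in2.png",cv2.resize(im[165:235,250:330],None,fx=8,fy=8,interpolation=cv2.INTER_CUBIC))
E
```

```text
ee_pos [0.4602, -0.2497, 0.2438]
contact_force [-3.5496, 3.2236, 19.6323]
ft_torque [0.6869, 0.7825, -0.0061]
```

View pics/in2.png

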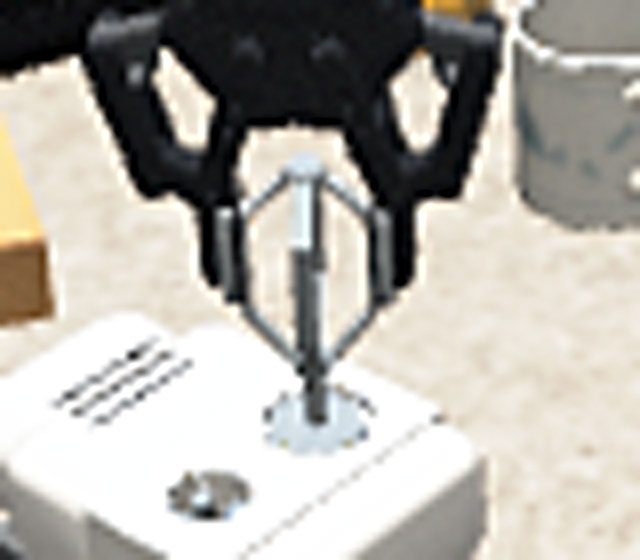

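The collar is flush in its recess at crop (315,418). Height has stopped at TCP z = 0.2438 m, against 0.2437 predicted for seated. The beater is held down with about 19 N, more than the 9 N spring. I'll hand it in.

```bash
python3 -c "
from station import order; print(order.finish_job())"
```

```text
the job is handed in; nothing more can be done
None
```

The broad-collared beater is fully seated in the wide socket with its keys meshed, still gripped and pressed down with about 19 N; the job was handed in at about 15 s on the robot's clock, with the other beater left in the rack.

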